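# Jack up one side of the demonstration station and hold it

## Task

So that a colleague can slip riser pads under its feet, jack up the lug side of the demonstration station: bring in the small yellow ratchet jack, still lowered and flat on the table, with its saddle centred under the marked spot of the magenta lifting lug, then pump the handle with full strokes, letting it come right back up in between, until at the bottom of a stroke both feet on that side are more than 16 mm off the table. Finish there, still holding the handle pressed fully down so that the load does not settle back, with nothing but the jack lifting the station. Do not shove the station out of place, tip the jack or disturb the other things on the table.

Things in the scene. Friction and masses are not known exactly. Their poses are not given: they have to be found in the camera images.
- jack: Small yellow ratchet jack, loose, 0.92 kg. Dark steel base plate 170 x 84 x 8 mm; origin on the table under the saddle's centre; x points forward to the saddle end (plate reaches 35 mm ahead and 135 mm behind), z up. Column 38 mm wide, 62 mm tall at the saddle; behind it the pawl housing. Stands on the table by its weight; it may be gripped and carried, or slid.
- saddle (a point): Centre of the top of the jack's saddle, a round steel disc 36 mm across on top of the toothed bar; the highest part of the lowered jack apart from its handle. 76 mm above the table when the bar is fully down, so it passes under the lug with 7 mm to spare.
- jack_grip (a point): Place to take hold of the jack: middle of the yellow pawl housing, a block 38 mm wide across the jack (its y), 64 mm long along x, top 60 mm above the table. This point is 60 mm behind the saddle's axis and 48 mm above the jack's underside, 12 mm below the block's top.
- handle_pivot (a point): Hinge axis of the pump handle, between the rear cheeks: 105 mm behind the saddle's axis, 50 mm above the jack's underside. The axis runs across the jack (its y).
- handle_grip (a point): Point on the centre line of the black rubber grip of the pump handle, 130 mm from the hinge axis. The grip is a round bar 22 mm thick from 75 to 157 mm from the axis, so its end is at 168 mm; the handle points backwards (jack's -x). Up: this point is about 125 mm over the table; fully down: 51 mm.
- jack_handle (a joint): Pump handle angle in rad: 0 = raised by its own spring (0.61 rad, 35 degrees, above level), 0.60 = fully down on its stop (level). Let go, it springs back up. Pressing down at the grip takes 2 to 5 N with nothing on the saddle and about 9 to 14 N under load.
- jack_ram (a joint): Height of the toothed bar and saddle in m above fully lowered, 0 to 0.042. A full stroke drives it up about 12 mm; as the handle comes up it settles back 4 mm onto the pawl, so each full stroke gains 8 mm. From fully lowered the third stroke first lifts the feet enough; in the fifth the bar meets its top stop. It cannot be let down again.
- station: Demonstration station, 9 kg (can differ by 15 percent): white deck 280 x 320 mm on an aluminium profile frame (70 to 110 mm above the table), four rubber levelling feet, carrying a small white and black desktop arm, about 0.42 m tall. Loose, stands by its weight. Origin on the table under its middle; x points from the lug's side to the far side, z up.
- lift_point (a point): Marked lift point: middle of the underside of the magenta lifting lug that sticks out from the middle of the frame's side facing the jack; 83 mm above the table at rest. Lug 50 mm wide, 8 mm thick, 62 mm out from the rail; a white ring and dot on its top mark the point, which is 30 mm inside its outer edge and 172 mm from the station's origin (-x).
- foot_near_a (a point): Underside centre of one of the two rubber feet (40 mm across) on the lug's side. Reads 0 high when standing on the table.
- foot_near_b (a point): Underside centre of the other foot on the lug's side.
- far_feet (a point): Point on the table midway between the undersides of the two far feet, away from the lug (280 mm apart). The station tips about these feet, which stay where they stand; both pairs of feet are 240 mm apart along the station's x.
- part_box: Bystander: clear box 84 x 84 x 88 mm with magenta four-hole lid and two brass bolts, 0.35 kg; origin under its middle.
- mouse: Bystander: black computer mouse 100 x 58 x 31 mm, 90 g; origin under its middle.
- riser_pad: Bystander: round black rubber riser pad 60 mm across, 15 mm thick, 50 g; origin under its middle. It is for the colleague.
- wrench: Bystander: steel wrench about 160 mm long lying on the table near the robot; origin under its middle.

How it is judged:
By the outcome, as a careful person would: the job done as asked, in the order asked, and still so for the second after the job is handed in, while the arm keeps its last pose, push and grip.
It also fails if it takes over 61 s, if anything falls off the work surface, if the arm or the gripper's body presses on something with over 40 N, if the wrist force passes 120 N, or if a joint passes its speed limit or range.

## Robot

A 7-joint arm with a two-finger parallel gripper is mounted at the origin on the work surface. World frame = base frame: x ahead of the robot, y to its left, z up, the work surface at z = 0. Lengths are in m, angles in rad, forces in N, time in s.
With the tool pointing down it reaches from about 0.425 to 0.875 m from the base axis. Payload 9.9 kg.
Tool frame: the origin (TCP) lies at the centre of the arm's flange, where the gripper is bolted on; the fingertips stand 173 mm ahead of it and the grasp point (between the pads) lies 155 mm ahead of it; z points along the fingers, y is the line along which they close (so a half turn about z gives the same grasp; the last joint's range is limited). The gripper opens to 85 mm and grips with 20 to 120 N. Pads are 22 mm wide; open, the fingers measure 114 mm over their backs; the gripper's body (76 mm by 85 mm) begins 54 mm behind the grasp point. The pads swing forward as they close: fully open they stand 13 mm farther back than shut.
Start: joints at [1.138, 0.576, 0.025, 1.437, -0.015, 1.129, -0.057], TCP at [0.231, -0.634, 0.405] pointing down, gripper open.
Joint ranges: [-2.76, 2.76], [-0.34, 2.15], [-1.52, 1.57], [0.19, 2.46], [-1.09, 4.23], [0.17, 1.99], [-2.82, 2.82]. Speed limits (rad/s): [2.22, 2.22, 3.01, 3.01, 3.14, 3.14, 3.14].

## Interface

Orientations are given as a unit quaternion [w, x, y, z].
In Python, from workcell import r gives the robot as it stands.
- The arm moves only by the tool arm_command, never from a script. Its argument "commands" is text: rows parted by semicolons, each of 7 numbers parted by spaces: the turn, a rotation vector about the tool's x, y, z in units of 180 degrees (1.0 is 180 degrees), then the shift along the tool's x, y, z in units of 0.5 m (1.0 is 0.5 m), then the closure, from -1 (fully open) to 1 (shut). A call has 1 to 5 rows; each row is the pose to reach, as a shift and turn from the pose commanded when the call began, along the tool's axes at that moment, turning the shorter way round; what a row does not reach only later rows make up. A row lasts 1/8 s, in which the tool goes at most 62.5 mm and 10.7 degrees, less where a joint would pass 70% of its speed; a pose out of reach is approached as far as the arm can. A call with a number of a shift or a turn outside -1 to 1 is refused whole. A call with a gripper value outside its range is refused whole. The fingers move at their own pace and stop on an object; the grip force is fixed at half the most. Time passes only in rows, so rows that repeat a pose let the fingers close. It gives the time, the measured TCP pose, the force, the opening and the grip force at its end, in the units of the state.
- r.observe(): the state, without advancing time (a new reading comes with each control period).
- r.snapshot(name): name is "side" or "top"; returns the picture (384x512x3 uint8, red, green, blue); there is no depth.
- r.calibration(name): a dict with "intrinsics" (3x3 intrinsics, pixels), "R" (3x3) and "t" (3): a world point X has camera coordinates R X + t. Camera axes: x right, y down, z forward; pixel columns grow to the right and rows downward; lengths in m; the calibration is good to about 2 mm. A picture is of the moment at which its call begins. calibration takes no time and is no camera call.
- r.job_done(): hands the job in; it is judged then, once.
Trained networks look in the newest picture that a camera, given by its name, has taken for a name from the list of things; names that differ only in an ending like _2 or _b are one class to them, and where a whole thing is asked for, a point or a joint stands for the part that bears it (a point fixed in the world has none). Each returns a list of dicts, best first, with "score" (0 to 1); they miss things now and then, are a little off and sometimes report something else, mostly with a low value. They report only what shows in the picture. A call takes as long as a camera call.
- r.trace(camera, thing): "region" (384x512 bool, what is visible of it) and "location" ([column, row] in pixels, amid what is visible of it).
The state is a dict: "time_s": time; "joints": joint angles; "dq": joint speeds; "tau": joint torques, N m; "tool_pos": TCP position; "ee_rot": TCP orientation; "force": force on the tool from outside, world axes, zero at the start; "ft_torque": the same for the moment, N m; "opening": finger opening in m; "gripper_force": force on a finger pad.
Only numpy, scipy, OpenCV 4.12 (cv2) and the standard library are available. Lean on these libraries where they do the work, as an engineer would, in place of code of your own. Each camera call takes 0.05 s, during which the arm holds its last target. There are 200 camera calls.

## Working session

There is one attempt and no reset: what is moved stays moved. The work goes in short steps, Python scripts to look and compute and a tool call to move; the robot and the scene stay as the last step left them, time stands still between calls to the robot, and variables do not carry over. Pictures are saved under pics/ and viewed, at most 10 in all, crops included, and the job is handed in when it is done.

Besides the shell and the picture viewer there is one more tool, called after ">>>" by a JSON object that holds its "name" and its "arguments". arm_command: Moves the arm, as the interface text tells. Shifts and turns lie within -1 to 1; 1 stands for 0.5 m of shift or 180 degrees of turn. Its arguments: {"type":"object","properties":{"commands":{"type":"string"}},"required":["commands"]}

```bash
mkdir -p pics; python3 - <<'E'
from workcell import r
import cv2,numpy as np
for c in("side","top"):
    im=r.snapshot(c); cv2.imwrite(f"pics/{c}0.png",im[:,:,::-1])
    k=r.calibration(c); print(c,np.round(k["intrinsics"],1).tolist(),np.round(k["R"],3).tolist(),np.round(k["t"],3).tolist())
    for n in("jack","saddle","jack_grip","handle_grip","handle_pivot","station","lift_point","foot_near_a","part_box","mouse","riser_pad","wrench"):
        print(n,[(round(d["score"],2),np.round(d["location"]).tolist(),int(d["region"].sum())) for d in r.trace(c,n)[:2]])
print(r.observe())
E
```

```text
side [[376.4, 0.0, 255.2], [0.0, 376.4, 194.5], [0.0, 0.0, 1.0]] [[-0.122, -0.992, -0.011], [-0.729, 0.097, -0.677], [0.673, -0.075, -0.736]] [0.137, 0.489, 0.63]
jack [(0.72, [386.0, 193.0], 549), (0.59, [340.0, 218.0], 2628)]
saddle [(0.54, [315.0, 214.0], 147)]
jack_grip [(0.78, [338.0, 220.0], 2415), (0.33, [326.0, 164.0], 227)]
handle_grip [(0.85, [389.0, 197.0], 598), (0.64, [331.0, 220.0], 2422)]
handle_pivot [(0.72, [339.0, 220.0], 2564)]
station [(0.82, [157.0, 216.0], 22234)]
lift_point [(0.8, [154.0, 212.0], 22577)]
foot_near_a [(0.77, [156.0, 218.0], 22187)]
part_box [(0.64, [361.0, 152.0], 1419)]
mouse [(0.68, [288.0, 165.0], 483)]
riser_pad [(0.73, [315.0, 269.0], 561), (0.49, [328.0, 165.0], 257)]
wrench [(0.69, [315.0, 271.0], 467)]
top [[487.8, 0.0, 264.4], [0.0, 487.8, 192.5], [0.0, 0.0, 1.0]] [[0.013, -1.0, -0.022], [-0.985, -0.009, -0.171], [0.171, 0.024, -0.985]] [0.068, 0.596, 1.193]
jack [(0.43, [402.0, 213.0], 532)]
saddle [(0.44, [327.0, 219.0], 148), (0.28, [405.0, 217.0], 584)]
jack_grip [(0.95, [351.0, 218.0], 2535)]
handle_grip [(0.88, [399.0, 214.0], 518
[... 360 characters left out ...]
e_s': 1.3, 'joints': array([ 1.13822153,  0.57570563,  0.02492707,  1.43707581, -0.01497745,
        1.12898654, -0.056506  ]), 'dq': array([-0.00132271, -0.00118818, -0.00212552, -0.00100355, -0.00098717,
       -0.0001354 ,  0.00115204]), 'tau': array([-1.23209600e-03, -7.65495443e+01,  2.24836506e+00, -2.86286151e+01,
        1.52944954e-02,  3.06275069e-03, -6.01680881e-05]), 'tool_pos': array([ 0.23067555, -0.63438128,  0.40469423]), 'ee_rot': array([ 8.43410932e-06,  9.84834798e-01,  1.73494728e-01, -1.37869642e-05]), 'force': array([ 0.19559834, -0.69771603,  0.31393231]), 'ft_torque': array([-0.0382742 , -0.03736877,  0.04365927]), 'gripper_force': 0.0, 'opening': 0.0857040673308297}
```

View pics/top0.png

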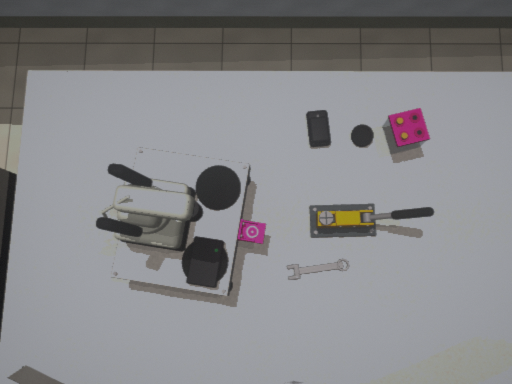

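View pics/side0.png

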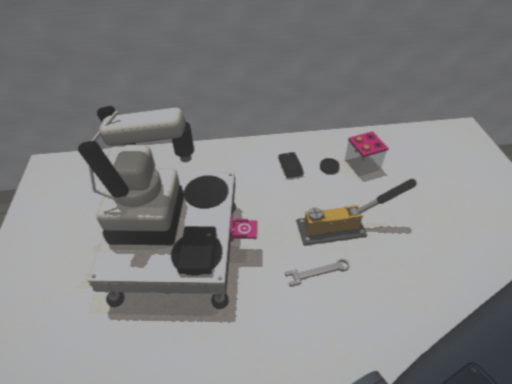

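```bash
python3 - <<'E'
import cv2,numpy as np
t=cv2.imread("pics/top0.png")[195:270,230:430]; s=cv2.imread("pics/side0.png")[175:250,220:420]
f=lambda a:cv2.resize(a,None,fx=4,fy=4,interpolation=cv2.INTER_CUBIC)
cv2.imwrite("pics/crop0.png",np.vstack([f(t),f(s)]))
E
```

```text
(no output)
```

View pics/crop0.png

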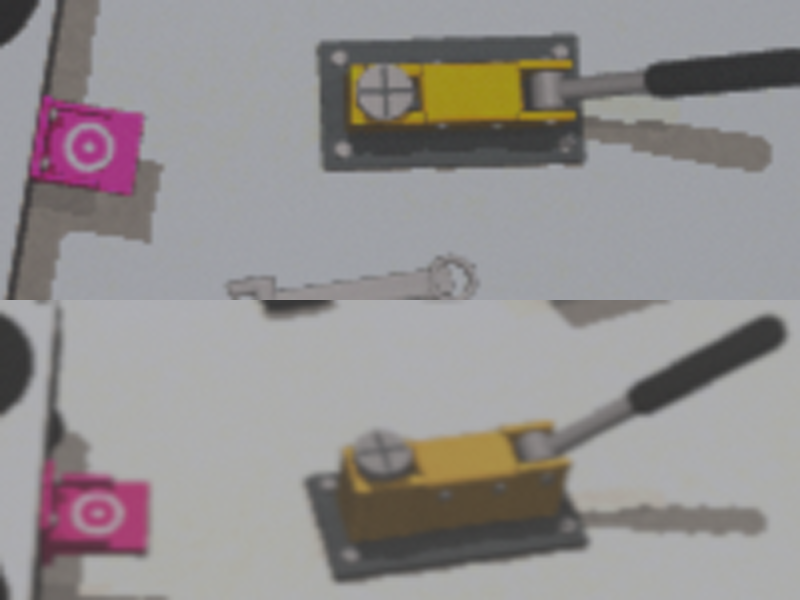

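```bash
cat > h.py <<'E'
from workcell import r
import numpy as np
def ray(c,p):
    k=r.calibration(c);K=np.array(k["intrinsics"]);R=np.array(k["R"]);t=np.array(k["t"])
    return -R.T@t, R.T@np.linalg.inv(K)@np.array([p[0],p[1],1.])
def onz(c,p,z):
    o,d=ray(c,p); return o+d*(z-o[2])/d[2]
E
python3 - <<'E'
from h import *
np.set_printoptions(precision=4,suppress=True)
u=lambda x,y,ox=230,oy=195:((x+.5)/4-.5+ox,(y+.5)/4-.5+oy)
s=lambda x,y:u(x,y,220,175-75)
print("saddle",onz("top",u(385,91),.076),onz("side",s(382,452),.076))
print("lug",onz("top",u(88,147),.091),onz("side",s(97,513),.091))
P=[onz("top",u(*p),.008) for p in((319,43),(577,35),(584,162),(325,171))]
Q=[onz("side",s(*p),.008) for p in((305,478),(338,580),(588,546))]
print("plate",np.array(P),np.array(Q))
ang=lambda a,b:np.degrees(np.arctan2((b-a)[1],(b-a)[0]))
print("jack yaw",ang(P[1],P[0]),ang(P[2],P[3]),ang(Q[2],Q[1]), "width dir",ang(P[3],P[0]),ang(P[2],P[1]),ang(Q[1],Q[0]))
D=[onz("top",p,.11) for p in((140,149),(249,165),(230,293),(113,279))]
print("station x",ang(D[1],D[0]),ang(D[2],D[3]),"edge",ang(D[2],D[1]),ang(D[3],D[0]))
print("lug edge",ang(onz("top",u(135,195),.091),onz("top",u(144,115),.091)))
for c,n in (("top","part_box"),("top","riser_pad"),("top","wrench")):
    print(n, onz(c,{"part_box":(408,128),"riser_pad":(362,135),"wrench":(316,270)}[n],.09 if n=="part_box" else .01))
for p in((345,262),(292,272)): print("wrench end",onz("top",p,.005))
E
```

```text
saddle [ 0.5296 -0.0792  0.076 ] [ 0.528  -0.0776  0.076 ]
lug [0.4916 0.1032 0.091 ] [0.4921 0.1036 0.091 ]
plate [[ 0.5692 -0.0432  0.008 ]
 [ 0.5761 -0.2119  0.008 ]
 [ 0.493  -0.2143  0.008 ]
 [ 0.4853 -0.0469  0.008 ]] [[ 0.5672 -0.0415  0.008 ]
 [ 0.4831 -0.0461  0.008 ]
 [ 0.4882 -0.2109  0.008 ]]
jack yaw 92.34208820866044 92.61978767548482 91.79486153879363 width dir 2.4807259527465724 1.6500665364364602 3.113851851352572
station x 81.90216014092363 84.10295707033771 edge -7.220806319073039 -8.303438387737229
lug edge -5.691640948213976
part_box [ 0.7561 -0.2856  0.09  ]
riser_pad [ 0.761  -0.1846  0.01  ]
wrench [ 0.4018 -0.0596  0.01  ]
wrench end [ 0.4232 -0.1346  0.005 ]
wrench end [0.396  0.0017 0.005 ]
```

```bash
cat >> h.py <<'E'
from scipy.spatial.transform import Rotation as Ro
def go(p,yaw,label=""):
    "numbers of a row bringing TCP to p, tool down with tool x at yaw (deg)"
    s=r.observe();q=s["ee_rot"];A=Ro.from_quat([q[1],q[2],q[3],q[0]])
    c,n=np.cos(np.radians(yaw)),np.sin(np.radians(yaw))
    B=Ro.from_matrix(np.array([[c,n,0],[n,-c,0],[0,0,-1]]))
    print(label,np.round((A.inv()*B).as_rotvec()/np.pi,4),np.round(A.inv().apply(np.array(p)-s["tool_pos"])/.5,4),
      "t",s["time_s"],"pos",np.round(s["tool_pos"],4),"F",np.round(s["force"],1),"open",round(s["opening"],4))
E
python3 -c "
from h import *
go((.532,-.1505,.36),92.4)"
```

```text
[-0.      0.     -0.4023] [ 0.8971 -0.7036  0.0894] t 1.3 pos [ 0.2307 -0.6344  0.4047] F [ 0.2 -0.7  0.3] open 0.0857
```

>>> {"name": "arm_command", "arguments": {"commands": "0 0 -0.402 0.897 -0.704 0.089 -1;0 0 -0.402 0.897 -0.704 0.089 -1;0 0 -0.402 0.897 -0.704 0.089 -1;0 0 -0.402 0.897 -0.704 0.089 -1;0 0 -0.402 0.897 -0.704 0.089 -1"}}

```text
time_s: 1.92
tool_pos: [0.3961, -0.3681, 0.3806]
ee_rot: [0.001, 0.798, 0.602, 0.0]
force: [2.4, -0.1, -0.1]
opening: 0.0851
gripper_force: 0.0
```

```bash
python3 -c "
from h import *
go((.532,-.1505,.30),92.4)"
```

```text
[ 0.0003  0.0002 -0.102 ] [0.4932 0.1416 0.1612] t 1.925 pos [ 0.3961 -0.3681  0.3806] F [ 2.4 -0.1 -0.1] open 0.0851
```

>>> {"name": "arm_command", "arguments": {"commands": "0 0 -0.102 0.493 0.142 0.161 -1;0 0 -0.102 0.493 0.142 0.161 -1;0 0 -0.102 0.493 0.142 0.161 -1;0 0 -0.102 0.493 0.142 0.161 -1;0 0 -0.102 0.493 0.142 0.161 -1"}}

```text
time_s: 2.55
tool_pos: [0.5342, -0.1491, 0.2991]
ee_rot: [-0.001, 0.692, 0.722, 0.001]
force: [-0.1, -0.0, 1.1]
opening: 0.0852
gripper_force: 0.0
```

```bash
python3 -c "
from h import *
go((.532,-.1505,.203),92.4)"
```

```text
[ 0.0001 -0.0007 -0.0002] [-0.0031 -0.0046  0.1921] t 2.55 pos [ 0.5342 -0.1491  0.2991] F [-0.1 -0.   1.1] open 0.0852
```

>>> {"name": "arm_command", "arguments": {"commands": "0 0 0 -0.003 -0.004 0.09 -1;0 0 0 -0.003 -0.004 0.16 -1;0 0 0 -0.003 -0.004 0.192 -1;0 0 0 -0.003 -0.004 0.192 -1;0 0 0 -0.003 -0.004 0.192 0.3"}}

```text
time_s: 3.18
tool_pos: [0.5312, -0.155, 0.2051]
ee_rot: [0.001, 0.694, 0.72, 0.0]
force: [-1.2, 0.0, 0.7]
opening: 0.0698
gripper_force: 0.0
```

>>> {"name": "arm_command", "arguments": {"commands": "0 0 0 0 0 0 1;0 0 0 0 0 0 1;0 0 0 0 0 0 1;0 0 0 0 0 0 1;0 0 0 0 0 0 1"}}

```text
time_s: 3.8
tool_pos: [0.5315, -0.1549, 0.2053]
ee_rot: [0.001, 0.694, 0.72, 0.001]
force: [1.2, -0.7, 8.5]
opening: 0.037
gripper_force: 60.9
```

```bash
python3 -c "
from h import *
go((.532,-.1505,.206),92.4)"
```

```text
[ 0.001   0.0003 -0.002 ] [ 0.0087  0.0013 -0.0014] t 3.8 pos [ 0.5315 -0.1549  0.2053] F [ 1.2 -0.7  8.5] open 0.037
```

```bash
python3 -c "
from h import *
go((.5315,-.155,.209),92.04)
go((.487,-.035,.209),88)"
```

```text
[0.001  0.0003 0.    ] [-0.0003  0.     -0.0074] t 3.8 pos [ 0.5315 -0.1549  0.2053] F [ 1.2 -0.7  8.5] open 0.037
 [0.001  0.0002 0.0225] [ 0.2428 -0.0804 -0.0079] t 3.8 pos [ 0.5315 -0.1549  0.2053] F [ 1.2 -0.7  8.5] open 0.037
```

>>> {"name": "arm_command", "arguments": {"commands": "0 0 0 0 0 -0.009 1;0 0 0.005 0.06 -0.02 -0.009 1;0 0 0.012 0.14 -0.045 -0.009 1;0 0 0.018 0.21 -0.07 -0.009 1;0 0 0.0225 0.243 -0.08 -0.009 1"}}

```text
time_s: 4.42
tool_pos: [0.4849, -0.0327, 0.2081]
ee_rot: [-0.001, 0.719, 0.695, -0.001]
force: [-0.9, 0.1, -9.3]
opening: 0.0372
gripper_force: 61.7
```

```bash
python3 - <<'E'
from h import *
import cv2
go((.4893,.0269,.2075),88)
f=lambda a:cv2.resize(a[:,:,::-1],None,fx=4,fy=4,interpolation=cv2.INTER_CUBIC)
t=r.snapshot("top")[190:265,225:425]; s=r.snapshot("side")[180:255,200:400]
cv2.imwrite("pics/crop1.png",np.vstack([f(t),f(s)]))
go((.4893,.0269,.2075),88)
E
```

```text
[-0.0008 -0.0002  0.0007] [0.1194 0.005  0.0013] t 4.425 pos [ 0.4849 -0.0327  0.2081] F [-0.9  0.1 -9.3] open 0.0372
 [-0.0007 -0.0003  0.0012] [0.1188 0.0044 0.0015] t 4.525 pos [ 0.4852 -0.0324  0.2082] F [-0.4  0.  -8.7] open 0.0372
```

View pics/crop1.png

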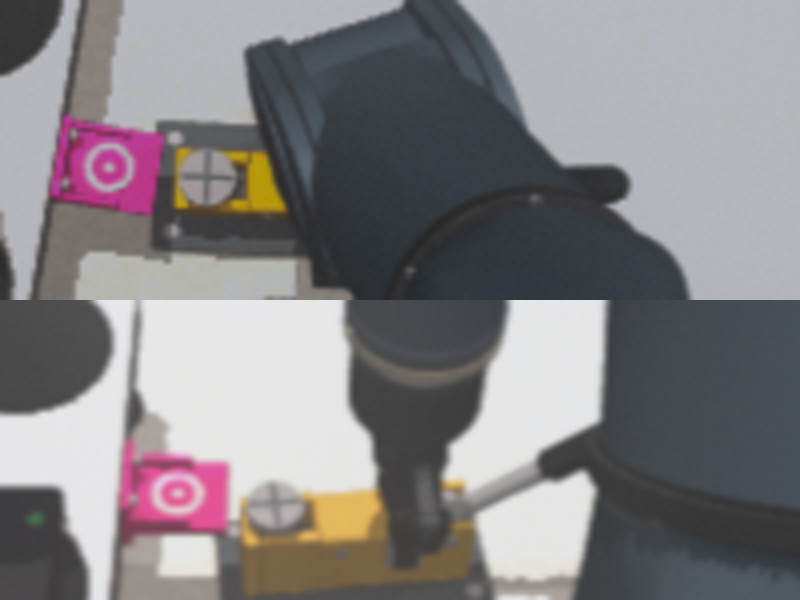

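```bash
python3 - <<'E'
from h import *
u=lambda x,y,ox,oy:((x+.5)/4-.5+ox,(y+.5)/4-.5+oy)
S=[onz("top",u(208,177,225,190),.079),onz("side",u(277,506-300,200,180),.079)]
L=[onz("top",u(109,167,225,190),.091),onz("side",u(178,493-300,200,180),.091)]
print(S,L)
d=(np.mean(L,0)-np.mean(S,0))[:2]; print(d, L[0]-S[0],L[1]-S[1])
p=r.observe()["tool_pos"]; go((p[0]+d[0],p[1]+d[1],p[2]-.0012),88)
E
```

```text
[array([0.48725806, 0.04221967, 0.079     ]), array([0.48397129, 0.04509489, 0.079     ])] [array([0.49165295, 0.10261692, 0.091     ]), array([0.49207228, 0.10301724, 0.091     ])]
[0.00624794 0.0591598 ] [0.00439489 0.06039726 0.012     ] [0.00810099 0.05792235 0.012     ]
 [-0.0007 -0.0003  0.0012] [0.1186 0.0088 0.0025] t 4.525 pos [ 0.4852 -0.0324  0.2082] F [-0.4  0.  -8.7] open 0.0372
```

>>> {"name": "arm_command", "arguments": {"commands": "0 0 0 0.03 0.006 0.002 1;0 0 0 0.06 0.009 0.002 1;0 0 0 0.095 0.009 0.002 1;0 0 0 0.119 0.009 0.003 1;0 0 0 0.119 0.009 0.006 1"}}

```text
time_s: 5.15
tool_pos: [0.4931, 0.0258, 0.2054]
ee_rot: [-0.0, 0.719, 0.695, 0.0]
force: [-2.9, 3.2, 1.1]
opening: 0.0369
gripper_force: 63.3
```

```bash
python3 - <<'E'
from h import *
import cv2
go((.492,.0268,.2055),88)
f=lambda a:cv2.resize(a[:,:,::-1],None,fx=4,fy=4,interpolation=cv2.INTER_CUBIC)
t=r.snapshot("top")[190:265,225:425]; s=r.snapshot("side")[180:255,200:400]
cv2.imwrite("pics/crop2.png",np.vstack([f(t),f(s)]))
go((.492,.0268,.2055),88)
E
```

```text
[ 0.0001 -0.0002  0.0007] [ 0.002  -0.0023 -0.0003] t 5.15 pos [0.4931 0.0258 0.2054] F [-2.9  3.2  1.1] open 0.0369
 [ 0.0001 -0.0001  0.0003] [ 0.0039 -0.0022 -0.0002] t 5.25 pos [0.493  0.0248 0.2054] F [ 0.3  1.  -6.6] open 0.0368
```

View pics/crop2.png

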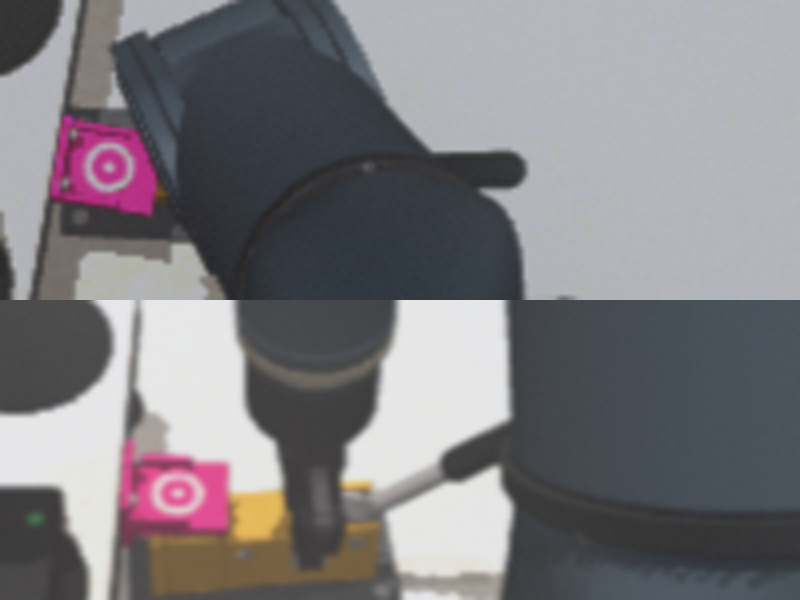

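>>> {"name": "arm_command", "arguments": {"commands": "0 0 0 0.004 -0.004 0 1;0 0 0 0.004 -0.004 0.002 1;0 0 0 0.004 -0.004 0.004 1;0 0 0 0.004 -0.004 0.004 1"}}

```text
time_s: 5.75
tool_pos: [0.4907, 0.026, 0.2052]
ee_rot: [0.001, 0.72, 0.694, 0.0]
force: [-7.2, -0.8, 25.2]
opening: 0.0369
gripper_force: 66.0
```

>>> {"name": "arm_command", "arguments": {"commands": "0 0 0 0 0 -0.002 -0.3;0 0 0 0 0 -0.002 -1;0 0 0 0 0 -0.002 -1;0 0 0 0 0 -0.06 -1;0 0 0 0 0 -0.15 -1"}}

```text
time_s: 6.38
tool_pos: [0.4906, 0.0266, 0.2781]
ee_rot: [-0.001, 0.719, 0.695, -0.001]
force: [1.7, 0.5, 0.7]
opening: 0.0853
gripper_force: 0.0
```

>>> {"name": "arm_command", "arguments": {"commands": "0 0 0 -0.05 0 -0.1 -1;0 0 0 -0.15 0 -0.17 -1;0 0 0 -0.27 0 -0.17 -1;0 0 0 -0.36 0 -0.17 1;0 0 0 -0.36 0 -0.17 1"}}

```text
time_s: 7.0
tool_pos: [0.4839, -0.1572, 0.3631]
ee_rot: [0.0, 0.722, 0.692, -0.001]
force: [0.5, 0.2, -0.1]
opening: 0.0518
gripper_force: 0.0
```

```bash
python3 - <<'E'
from h import *
import cv2
f=lambda a:cv2.resize(a[:,:,::-1],None,fx=4,fy=4,interpolation=cv2.INTER_CUBIC)
t=r.snapshot("top")[190:265,225:425]; s=r.snapshot("side")[180:255,200:400]
cv2.imwrite("pics/crop3.png",np.vstack([f(t),f(s)]))
go((.49,-.10,.32),88)
E
```

```text
[-0.0001 -0.0002 -0.0003] [0.1069 0.007  0.0863] t 7.1 pos [ 0.4846 -0.1533  0.3631] F [ 1.  -0.2 -0.2] open 0.0362
```

View pics/crop3.png

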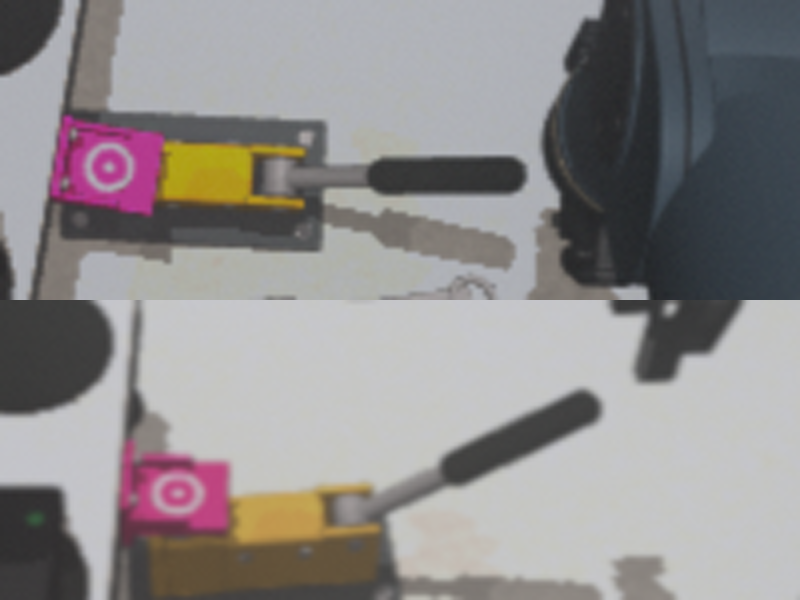

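```bash
python3 - <<'E'
from h import *
u=lambda x,y,ox=225,oy=190:((x+.5)/4-.5+ox,(y+.5)/4-.5+oy)
P=[onz("top",u(*p),.008) for p in((66,110),(326,122),(321,249),(61,235))]
f=P[0]-P[1]+P[3]-P[2]; f/=np.linalg.norm(f); print("yaw",np.degrees(np.arctan2(f[1],f[0])))
print("saddle",np.mean(P,0)+.05*f, (P[1]+P[2])/2+.135*f,(P[0]+P[3])/2-.035*f)
# yellow housing top, rear corners of cheeks at z .06
for p in((304,149),(304,207)): print("cheek end",onz("top",u(*p),.06))
for p,z in(((365,176),.093),((520,175),.142)): print("grip line",onz("top",u(*p),z))
sd=(np.array([.4915,.1028])); 
go((.4885,-.1,.32),88,)
E
```

```text
yaw 87.75985202389029
saddle [0.49424703 0.10163036 0.008     ] [0.49425867 0.101928   0.008     ] [0.49423538 0.10133273 0.008     ]
cheek end [ 0.50707301 -0.01765388  0.06      ]
cheek end [ 0.47090419 -0.01765582  0.06      ]
grip line [ 0.48767005 -0.0528976   0.093     ]
grip line [ 0.4848694  -0.13861459  0.142     ]
 [-0.0001 -0.0002 -0.0003] [0.1068 0.004  0.0863] t 7.1 pos [ 0.4846 -0.1533  0.3631] F [ 1.  -0.2 -0.2] open 0.0362
```

```bash
python3 - <<'E'
from h import *
go((.4865,-.105,.325),88)
E
```

```text
[-0.0001 -0.0002 -0.0003] [0.0966 0.0004 0.0763] t 7.1 pos [ 0.4846 -0.1533  0.3631] F [ 1.  -0.2 -0.2] open 0.0362
```

>>> {"name": "arm_command", "arguments": {"commands": "0 0 0 0.05 0 0.03 1;0 0 0 0.097 0 0.06 1;0 0 0 0.097 0 0.076 1;0 0 0 0.097 0 0.076 1;0 0 0 0.097 0 0.076 1"}}

```text
time_s: 7.72
tool_pos: [0.4865, -0.1052, 0.3257]
ee_rot: [0.0, 0.719, 0.695, 0.0]
force: [0.5, 0.0, 0.2]
opening: 0.0
gripper_force: 0.0
```

>>> {"name": "arm_command", "arguments": {"commands": "0 0 0 0 0 0.02 1;0 0 0 0 0 0.045 1;0 0 0 0 0 0.07 1;0 0 0 0 0 0.095 1;0 0 0 0 0 0.12 1"}}

```text
time_s: 8.35
tool_pos: [0.4865, -0.1051, 0.2646]
ee_rot: [0.0, 0.719, 0.695, -0.0]
force: [-0.2, -3.0, 10.2]
opening: -0.0005
gripper_force: 3.8
```

>>> {"name": "arm_command", "arguments": {"commands": "0 0 0 0 0 0.02 1;0 0 0 0 0 0.04 1;0 0 0 0 0 0.052 1;0 0 0 0 0 0.06 1;0 0 0 0 0 0.06 1"}}

```text
time_s: 8.98
tool_pos: [0.4866, -0.1069, 0.2355]
ee_rot: [0.001, 0.72, 0.694, -0.001]
force: [-1.3, -9.8, 16.7]
opening: -0.0002
gripper_force: 7.8
```

>>> {"name": "arm_command", "arguments": {"commands": "0 0 0 0 0 0.003 1;0 0 0 0 0 0.005 1;0 0 0 0 0 0.005 1"}}

```text
time_s: 9.35
tool_pos: [0.4865, -0.1069, 0.2343]
ee_rot: [0.002, 0.72, 0.694, -0.001]
force: [-5.7, -9.3, 33.1]
opening: 0.0004
gripper_force: 16.7
```

```bash
python3 - <<'E'
from h import *
import cv2
go((.4865,-.105,.325),88)
s=r.snapshot("side")[100:325,60:420]
cv2.imwrite("pics/s4.png",cv2.resize(s[:,:,::-1],None,fx=2.2,fy=2.2,interpolation=cv2.INTER_CUBIC))
E
```

```text
[ 0.0007  0.0011 -0.0007] [ 0.0032  0.0002 -0.1814] t 9.35 pos [ 0.4865 -0.1069  0.2343] F [-5.7 -9.3 33.1] open 0.0004
```

View pics/s4.png

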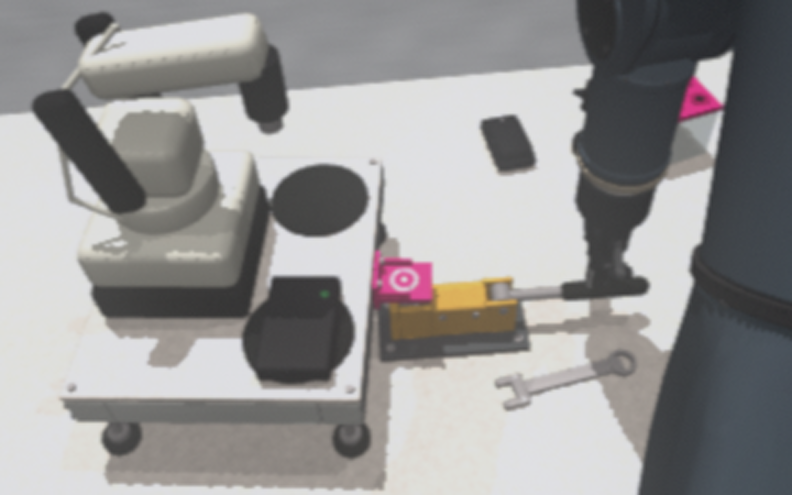

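>>> {"name": "arm_command", "arguments": {"commands": "0 0 0 0.002 0 -0.05 1;0 0 0 0.003 0 -0.1 1;0 0 0 0.003 0 -0.15 1;0 0 0 0.003 0 -0.19 1;0 0 0 0.003 0 -0.19 1"}}

```text
time_s: 10.02
tool_pos: [0.4867, -0.1033, 0.3282]
ee_rot: [0.001, 0.719, 0.695, 0.0]
force: [-0.1, 0.2, 0.5]
opening: -0.0002
gripper_force: 0.0
```

>>> {"name": "arm_command", "arguments": {"commands": "0 0 0 0 0 0 1;0 0 0 0 0 0 1;0 0 0 0 0 0.035 1;0 0 0 0 0 0.06 1;0 0 0 0 0 0.085 1"}}

```text
time_s: 10.65
tool_pos: [0.4868, -0.1036, 0.2851]
ee_rot: [0.0, 0.719, 0.695, 0.0]
force: [-0.3, -2.4, 13.0]
opening: -0.0
gripper_force: 5.4
```

```bash
python3 - <<'E'
from h import *
go((.4865,-.105,.234),88)
E
```

```text
[ 0.0003  0.0002 -0.    ] [-0.0028 -0.0006  0.1022] t 10.65 pos [ 0.4868 -0.1036  0.2851] F [-0.3 -2.4 13. ] open -0.0
```

>>> {"name": "arm_command", "arguments": {"commands": "0 0 0 0 0 0.03 1;0 0 0 0 0 0.06 1;0 0 0 0 0 0.085 1;0 0 0 0 0 0.1 1;0 0 0 0 0 0.103 1"}}

```text
time_s: 11.28
tool_pos: [0.4871, -0.1054, 0.2346]
ee_rot: [0.002, 0.72, 0.694, -0.0]
force: [-2.5, -8.4, 29.3]
opening: -0.0001
gripper_force: 14.5
```

>>> {"name": "arm_command", "arguments": {"commands": "0 0 0 0 0 0.001 1;0 0 0 0 0 0.001 1"}}

```text
time_s: 11.52
tool_pos: [0.487, -0.1054, 0.2347]
ee_rot: [0.002, 0.72, 0.694, -0.0]
force: [-3.3, -9.1, 26.1]
opening: -0.0002
gripper_force: 13.0
```

>>> {"name": "arm_command", "arguments": {"commands": "0 0 0 0 0 0.0025 1;0 0 0 0 0 0.0025 1"}}

```text
time_s: 11.78
tool_pos: [0.487, -0.1053, 0.2341]
ee_rot: [0.002, 0.72, 0.694, -0.0]
force: [-6.8, -7.7, 37.4]
opening: 0.0001
gripper_force: 18.6
```

>>> {"name": "arm_command", "arguments": {"commands": "0 0 0 0 0 -0.05 1;0 0 0 0 0 -0.1 1;0 0 0 0 0 -0.15 1;0 0 0 0 0 -0.19 1;0 0 0 0 0 -0.19 1"}}

```text
time_s: 12.4
tool_pos: [0.4867, -0.1033, 0.3277]
ee_rot: [0.001, 0.719, 0.695, 0.001]
force: [0.1, -0.9, -0.8]
opening: 0.0
gripper_force: 0.0
```

>>> {"name": "arm_command", "arguments": {"commands": "0 0 0 0 0 0 1;0 0 0 0 0 0 1;0 0 0 0 0 0.035 1;0 0 0 0 0 0.06 1;0 0 0 0 0 0.085 1"}}

```text
time_s: 13.02
tool_pos: [0.4868, -0.1036, 0.2843]
ee_rot: [0.0, 0.719, 0.695, 0.0]
force: [-1.3, -3.1, 13.5]
opening: -0.0004
gripper_force: 5.4
```

```bash
python3 - <<'E'
from h import *
go((.4865,-.105,.234),88)
E
```

```text
[ 0.0002  0.0002 -0.    ] [-0.0027 -0.0006  0.1007] t 13.025 pos [ 0.4868 -0.1036  0.2843] F [-1.3 -3.1 13.5] open -0.0004
```

>>> {"name": "arm_command", "arguments": {"commands": "0 0 0 0 0 0.03 1;0 0 0 0 0 0.06 1;0 0 0 0 0 0.085 1;0 0 0 0 0 0.1 1;0 0 0 0 0 0.104 1"}}

```text
time_s: 13.65
tool_pos: [0.4871, -0.1054, 0.2339]
ee_rot: [0.002, 0.72, 0.694, -0.0]
force: [-6.6, -8.2, 43.2]
opening: 0.0001
gripper_force: 21.2
```

>>> {"name": "arm_command", "arguments": {"commands": "0 0 0 0 0 0.001 1;0 0 0 0 0 0.001 1;0 0 0 0 0 0.001 1"}}

```text
time_s: 14.02
tool_pos: [0.487, -0.1053, 0.2341]
ee_rot: [0.002, 0.72, 0.694, -0.0]
force: [-5.5, -7.8, 36.9]
opening: 0.0002
gripper_force: 18.3
```

```bash
python3 - <<'E'
from h import *
import cv2
go((.4865,-.105,.2335),88)
s=r.snapshot("side")[100:325,60:420];r.snapshot("top")
cv2.imwrite("pics/s5.png",cv2.resize(s[:,:,::-1],None,fx=2.2,fy=2.2,interpolation=cv2.INTER_CUBIC))
go((.4865,-.105,.2335),88)
E
```

```text
[ 0.001   0.0011 -0.0007] [ 0.0006 -0.001   0.0012] t 14.025 pos [ 0.487  -0.1053  0.2341] F [-5.5 -7.8 36.9] open 0.0002
 [ 0.001   0.0011 -0.0007] [ 0.0006 -0.0009  0.0013] t 14.125 pos [ 0.487  -0.1053  0.2341] F [-5.6 -8.6 37.1] open 0.0001
```

View pics/s5.png

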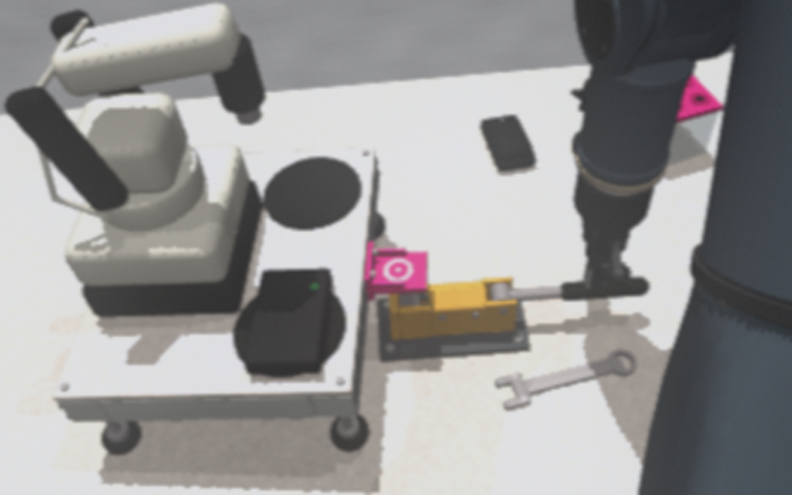

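```bash
python3 - <<'E'
from h import *
L=np.array([.4918,.1030,.091]);a=np.radians(83);f=np.array([np.cos(a),np.sin(a),0])
for h in(.005,.013,.017,.021,.024):
    th=h/.292; P=L+f*.091*th-f*0+np.array([0,0,h])-f*(-.292)*(1-np.cos(th))
    for c in("side","top"):
        k=r.calibration(c);q=k["intrinsics"]@(k["R"]@P+k["t"]);print(h,c,np.round(q[:2]/q[2],1))
E
```

```text
0.005 side [243.4 226.7]
0.005 top [251. 231.]
0.013 side [242.1 224.6]
0.013 top [249.7 230.6]
0.017 side [241.4 223.5]
0.017 top [249.  230.3]
0.021 side [240.7 222.4]
0.021 top [248.3 230.1]
0.024 side [240.1 221.6]
0.024 top [247.7 229.9]
```

```bash
python3 -c "
from workcell import r
print(r.job_done())"
```

```text
the job is handed in; nothing more can be done
None
```

I handed the job in at about 14 s. The jack sits about 2–3 mm off centre under the lug mark. After three full strokes the near feet are about 17 mm off the table, estimated from the side picture. The fingertips hold the handle down on its stop at about 37 N, after a brief 43 N peak on the last stroke. No verdict came back.

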